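Lock the media cabinet and put the key back

ROBOT

A 6-joint arm with a two-finger parallel gripper is mounted at the origin on the work surface. World frame = base frame: x ahead of the robot, y to its left, z up, the work surface at z = 0. Lengths are in mm, angles in rad, forces in N, time in s.
With the tool pointing down it reaches from about 350 to 875 mm from the base axis. Payload 4.2 kg.
Tool frame: the origin (TCP) lies midway between the tips of the shut fingers; the grasp point (between the pads) lies 19 mm behind it; z points along the fingers, y is the line along which they close (so a half turn about z gives the same grasp; the last joint's range is limited). The gripper opens to 85 mm and grips with 20 to 120 N. Pads are 22 mm wide; open, the fingers measure 114 mm over their backs; the gripper's body (76 mm by 85 mm) begins 54 mm behind the grasp point. The pads swing forward as they close: fully open they stand 13 mm farther back than shut.
Start: joints at [1.416, 0.385, 0.008, 0, -1.194, -0.259], TCP at [251.274, 572.242, 231.312] pointing down, gripper open.
Joint ranges: [-3.14, 3.14], [-1.21, 2.06], [-1.07, 1.41], [-3.16, 2.05], [-2.99, -0.16], [-3.1, 3.1]. Speed limits (rad/s): [2.79, 2.79, 3.14, 3.14, 3.14, 3.14].

INTERFACE

Orientations are given as a unit quaternion [x, y, z, w].
In Python, from bench import arm gives the robot as it stands.
- The arm moves only by the tool send_rows, never from a script. Its argument "targets" is a list of rows, each an object of numbers: "gripper": the gripper command: -1 is fully open, 1 is shut, values between are in proportion; "x", "y", "z": the shift along the tool's x, y, z in cm; "ax", "ay", "az": the turn, a rotation vector about the tool's x, y, z in degrees. A call has 1 to 5 rows; each row shifts and turns the commanded pose from where the row before left it, along the tool's axes as they then stand; what a row does not reach is not made up. A row lasts 1/12 s, in which the tool goes at most 41.7 mm and 7.16 degrees, less where a joint would pass 70% of its speed; a pose out of reach is approached as far as the arm can. A call is refused whole if a number of a shift passes 4.17 or a number of a turn 7.16, either way. A call with a gripper value outside its range is refused whole. The fingers move at their own pace and stop on an object; the grip force is fixed at half the most. Time passes only in rows, so rows that do not move let the fingers close. It gives the time, the measured TCP pose, the force, the opening and the grip force at its end, in the units of the state.
- arm.read_state(): the state, without advancing time (a new reading comes with each control period).
- arm.get_image(name): name is "scene" or "side" or "wrist"; returns (picture, depth): 480x640x3 uint8, red, green, blue; 480x640 float32, mm along the optical axis (not along the pixel's ray), 0 where there is no reading.
- arm.camera_model(name): a dict with "fx", "fy", "cx", "cy" (pixels), "distortion" ([k1, k2, p1, p2, k3] as OpenCV has them; the pictures are not rectified), "cam_to_world" (4x4, takes a point from camera to world coordinates). Camera axes: x right, y down, z forward; pixel columns grow to the right and rows downward; lengths in mm; the calibration is good to about 2 mm. A picture is of the moment at which its call begins: read the wrist's pose just before it. camera_model takes no time and is no camera call; for the wrist camera it gives the pose at the moment of the call.
- arm.job_done(): hands the job in; it is judged then, once.
Trained networks look in the newest picture that a camera, given by its name, has taken for a name from the list of things; names that differ only in an ending like _2 or _b are one class to them, and where a whole thing is asked for, a point or a joint stands for the part that bears it (a point fixed in the world has none). Each returns a list of dicts, best first, with "score" (0 to 1); they miss things now and then, are a little off and sometimes report something else, mostly with a low value. They report only what shows in the picture. A call takes as long as a camera call.
- arm.boxes_of(camera, thing): "rect" ([left, top, width, height] in pixels, round what is visible of it).
The state is a dict: "clock": time; "joints": joint angles; "joint_vel": joint speeds; "joint_efforts": joint torques, N m; "position": TCP position; "ee_rot": TCP orientation; "contact_force": force on the tool from outside, world axes, zero at the start; "wrist_torque": the same for the moment, N m; "gripper_width": finger opening in mm; "grasp_force": force on a finger pad.
Only numpy, scipy, OpenCV 4.12 (cv2) and the standard library are available. Lean on these libraries where they do the work, as an engineer would, in place of code of your own. Each camera call takes 0.05 s, during which the arm holds its last target. There are 200 camera calls.

TASK

Lock the black cabinet: take the key out of its stand, feel it into the keyhole in the cabinet top until its collar sits on the lock plate, turn it clockwise (seen from above) to its stop and then back fully home, draw it out, and put it back fully down in its stand. Do not force it: the key's contact forces on the lock (push and twist together) must stay below 60 N, which a twist of some 0.3 N m against a stop already reaches. Leave the coaster, paperweight and earbud case where they are.

Things in the scene. Friction and masses are not known exactly. Their poses are not given: they have to be found in the camera images.
- key: Loose key, about 45 g. Origin: centre of its collar's underside; z up to the head, x along the width of head and bit, y through the thickness. Collar: disc 26 mm across, z 0 to 4 mm. Head: black plastic, 28 wide (x), 9 thick (y), z 4 to 42 mm; grip it across y. It works turned by half a turn too. At the start it stands upright in its stand.
- key_tip (a point): Middle of the key's lower end, 24 mm below its origin. Below the collar is a round shank 5 mm thick (key z 0 to -9 mm), then a flat steel bit 16 wide (key x), 5 thick (key y), z -9 to -24 mm.
- stand: Fixed dark steel key stand on the cabinet top, left or right half; block 50 (x) x 44 (y) x 32 mm high; origin mid underside. Its well, open at the top, is 21 (x) x 10 (y), 28 mm deep; the key stands in it bit down, collar resting on the block's top, key x along stand x (within 0.1 rad).
- stand_mouth (a point): Centre of the well's mouth, on the stand's top face, 32 mm above the cabinet top; axes as the stand. The key's origin is here when it is fully down.
- cabinet: Fixed black veneer cabinet 260 (x) x 420 (y) x 120 mm high, turned by up to 0.25 rad; origin mid underside. On its -y side hangs a steel caddy, 34 mm deep, with a silver and a slim white remote standing in it (fixed), rising up to 45 mm above the cabinet top.
- keyhole (a point): Nominal keyhole centre at the top of the steel lock plate (58 mm square, 4 mm thick, on the cabinet top), 124 mm above the table; axes as the cabinet. The real plate, keyhole and plug lie off this point by up to 5 mm along cabinet x and also up to 5 mm along y (oversized cut-out), new each time, not in this reading; they stay put during work. Fully in, the key's origin is at this height.
- plug_axis (a point): Nominal plug axis, 22 mm below keyhole (real one off likewise). The keyhole is a slot 18 long (cabinet x) by 7 mm wide (cabinet y), rims bevelled 0.5 mm, through the 4 mm plate; the same slot goes on in the plug below. The bit is clear of the plate and can turn only with the collar within 4 mm of the plate; the key can be drawn out only near the home angle.
- plug (a joint): Plug angle, rad: 0 home (start; hard stop, slot in line with the keyhole), growing clockwise from above to a hard stop at 1.2. Friction about 0.06 N m, no spring, stays where left. The key has about 0.13 rad of play each way in the plug, so it turns that much more than the plug and must go that much past its entry angle to bring the plug home, then back to draw out freely.
- coaster: Bystander: loose cork-look plastic coaster, 90 mm across, 7 mm high, in the half of the cabinet top where the stand is not; origin under its centre.
- paperweight: Bystander: loose green glass paperweight, 58 mm across, 38 mm high, in the far part of the cabinet top; origin under its centre.
- earbud_case: Bystander: loose grey hard silicone earbud case 45 x 58 x 24 mm with a wire spring clip on one end, in the far part of the cabinet top; origin under its centre.

How it is judged:
By the outcome, as a careful person would: the job done as asked, in the order asked, and still so for the second after the job is handed in, with the robot touching nothing.
It also fails if it takes over 72 s, if anything falls off the work surface, if the arm or the gripper's body presses on something with over 40 N, if the wrist force passes 120 N, or if a joint passes its speed limit or range.

## Working session

There is one attempt and no reset: what is moved stays moved. The work goes in short steps, Python scripts to look and compute and a tool call to move; the robot and the scene stay as the last step left them, time stands still between calls to the robot, and variables do not carry over. Pictures are saved under pics/ and viewed, at most 10 in all, crops included, and the job is handed in when it is done.

Besides the shell and the picture viewer there is one more tool, called as a command line: name --argument value ..., lists and objects as JSON in quotes. send_rows: Moves the arm, as the interface text tells. Its arguments: {"type":"object","properties":{"targets":{"type":"array"}},"required":["targets"]}

```bash
mkdir -p pics; ls; cat > h.py <<'E'
import numpy as np, cv2
from bench import arm
def shot(n):
    m=arm.camera_model(n); im,d=arm.get_image(n); return m,im,d
def save(im,f): cv2.imwrite('pics/'+f,im[:,:,::-1])
def K(m): return np.array([[m['fx'],0,m['cx']],[0,m['fy'],m['cy']],[0,0,1.]])
def rays(m,px):
    u=cv2.undistortPoints(np.array(px,float).reshape(-1,1,2),K(m),np.array(m['distortion'])).reshape(-1,2)
    return np.c_[u,np.ones(len(u))]
def at_depth(m,px,d):
    r=rays(m,px)*np.array(d,float).reshape(-1,1); T=np.array(m['cam_to_world']); return r@T[:3,:3].T+T[:3,3]
def at_z(m,px,z):
    T=np.array(m['cam_to_world']); r=rays(m,px)@T[:3,:3].T; o=T[:3,3]; return o+r*((z-o[2])/r[:,2:])
def proj(m,P):
    T=np.linalg.inv(np.array(m['cam_to_world'])); r,_=cv2.Rodrigues(T[:3,:3])
    return cv2.projectPoints(np.array(P,float).reshape(-1,1,3),r,T[:3,3],K(m),np.array(m['distortion']))[0].reshape(-1,2)
def cloud(m,d):
    v,u=np.nonzero(d>0); return u,v,at_depth(m,np.c_[u,v],d[v,u])
E
python3 - <<'E'
from h import *
s=arm.read_state(); print(s)
for n in ['scene','side','wrist']:
    m,im,d=shot(n); save(im,n+'0.png'); np.savez('/tmp/'+n+'0.npz',d=d,im=im,**{k:np.array(v) for k,v in m.items()})
    print(n,np.round(m['cam_to_world'],3).tolist(),m['fx'],m['distortion'])
    for t in ['key','stand','cabinet','keyhole','coaster','paperweight','earbud_case']:
        try:
            print(t,[(np.round(b['rect']).tolist(),round(b['score'],2)) for b in arm.boxes_of(n,t)[:2]])
        except Exception as e: print(t,e)
a=[cv2.imread('pics/%s0.png'%n) for n in ['scene','side']]
cv2.imwrite('pics/both.png',cv2.resize(np.hstack(a),(800,300)))
E
```

```text
pics
{'clock': 0.0, 'joints': array([ 1.41560685e+00,  3.85530458e-01,  6.62411055e-03, -4.94573907e-04,
       -1.19399548e+00, -2.58580922e-01]), 'joint_vel': array([-6.05060803e-04,  7.44990482e-04, -1.88923176e-04,  1.13060345e-03,
       -7.73471403e-04, -8.51859062e-05]), 'joint_efforts': array([ 3.69885147e-04, -3.92292917e+01,  1.88406819e+01,  4.18634266e+00,
       -4.61142496e-03, -5.58969020e-06]), 'position': array([251.04986333, 571.72335386, 230.23732172]), 'ee_rot': array([ 9.78656168e-01, -2.05501688e-01, -1.75137415e-04,  1.06322196e-03]), 'contact_force': array([0.45766422, 0.06419226, 0.07532299]), 'wrist_torque': array([-0.01809568, -0.02081505,  0.00135949]), 'grasp_force': 0.0, 'gripper_width': 85.52385933975398}
scene [[0.052, 0.555, -0.83, 1204.423], [0.998, -0.045, 0.032, 11.159], [-0.019, -0.831, -0.556, 523.097], [0.0, 0.0, 0.0, 1.0]] 505.38932977261334 [-0.06452817  0.          0.          0.          0.        ]
key [([418.0, 163.0, 21.0, 33.0], 0.61), ([179.0, 173.0, 330.0, 189.0], 0.38)]
stand [([406.0, 184.0, 45.0, 34.0], 0.89)]
cabinet [([180.0, 172.
[... 510 characters left out ...]
, 244.0, 340.0], 0.49)]
stand [([324.0, 332.0, 55.0, 58.0], 0.58)]
cabinet [([226.0, 130.0, 241.0, 340.0], 0.77), ([264.0, 222.0, 44.0, 43.0], 0.23)]
keyhole [([229.0, 128.0, 237.0, 340.0], 0.68)]
coaster [([340.0, 172.0, 61.0, 50.0], 0.69), ([231.0, 128.0, 236.0, 341.0], 0.17)]
paperweight [([262.0, 223.0, 46.0, 41.0], 0.74)]
earbud_case [([253.0, 278.0, 44.0, 56.0], 0.63), ([335.0, 329.0, 33.0, 33.0], 0.46)]
wrist [[-0.402, -0.869, -0.288, 325.397], [-0.916, 0.382, 0.126, 540.072], [0.0, 0.314, -0.949, 374.338], [0.0, 0.0, 0.0, 1.0]] 432.0402396188201 [-0.07262056  0.          0.          0.          0.        ]
key []
stand []
cabinet []
keyhole []
coaster []
paperweight []
earbud_case []
```

View pics/both.png

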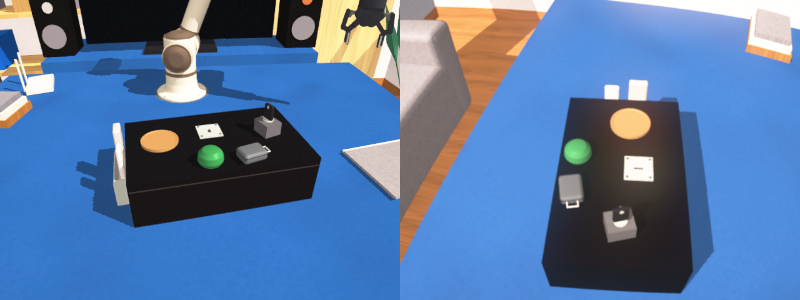

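```bash
python3 - <<'E'
from h import *
for n in ['scene','side']:
    z=dict(np.load('/tmp/'+n+'0.npz')); d=z['d']; im=z['im'].astype(int); m=z
    u,v,P=cloud(m,d)
    top=P[(abs(P[:,2]-120)<4)&(P[:,0]>300)&(P[:,0]<900)&(abs(P[:,1])<400)]
    r=cv2.minAreaRect(top[:,:2].astype(np.float32)); print(n,'cab top',r,np.median(top[:,2]),cv2.boxPoints(r).round(1).tolist())
    # plate: z~124 bright
    c=im[v,u].mean(1)
    rect={'scene':(406,163,45,60),'side':(324,325,55,65)}[n]
    q=(u>=rect[0])&(u<rect[0]+rect[2])&(v>=rect[1])&(v<rect[1]+rect[3])
    for lo,hi in ((148,156),(156,163),(170,200)):
        s=P[q&(P[:,2]>lo)&(P[:,2]<hi)]
        if len(s)>5: print(lo,hi,len(s),cv2.minAreaRect(s[:,:2].astype(np.float32)),s.mean(0).round(1),s[:,2].max().round(1))
a=cv2.imread('pics/side0.png')[120:480,210:480]; b=cv2.imread('pics/scene0.png')[155:280,170:520]
cv2.imwrite('pics/c1.png',cv2.resize(a,(450,600))); cv2.imwrite('pics/c2.png',cv2.resize(b,(800,286)))
E
```

```text
scene cab top ((565.7197875976562, 69.03530883789062), (265.5594787597656, 440.0440368652344), 8.5751953125) 121.76873160076775 [[401.6000061035156, 266.79998779296875], [467.20001220703125, -168.3000030517578], [729.7999877929688, -128.6999969482422], [664.2000122070312, 306.3999938964844]]
148 156 460 ((544.9534912109375, 210.17169189453125), (52.26042175292969, 46.91886520385742), 24.023839950561523) [553.5 207.8 153.1] 156.0
156 163 95 ((543.8218383789062, 205.03656005859375), (34.396934509277344, 20.106121063232422), 64.63033294677734) [547.5 207.2 158.9] 163.0
170 200 275 ((544.3218383789062, 209.8235321044922), (29.20043182373047, 10.35053539276123), 24.616987228393555) [547.3 209.4 183.8] 195.9
side cab top ((565.188720703125, 70.02961730957031), (261.5285949707031, 432.5679931640625), 8.482044219970703) 119.74246754502553 [[404.0, 264.70001220703125], [467.79998779296875, -163.1999969482422], [726.4000244140625, -124.5999984741211], [662.5999755859375, 303.20001220703125]]
148 156 1147 ((543.7718505859375, 207.95755004882812), (50.47346496582031, 45.701473236083984), 22.731813430786133) [543.5 214.5 151.9] 156.0
156 163 100 ((541.9973754882812, 214.4584503173828), (27.962690353393555, 12.11532974243164), 14.221117973327637) [541.5 213.5 158.9] 163.0
170 200 470 ((543.5047607421875, 208.52435302734375), (27.995792388916016, 11.178712844848633), 25.18277931213379) [542.9 211.2 186.1] 196.2
```

View pics/c1.png

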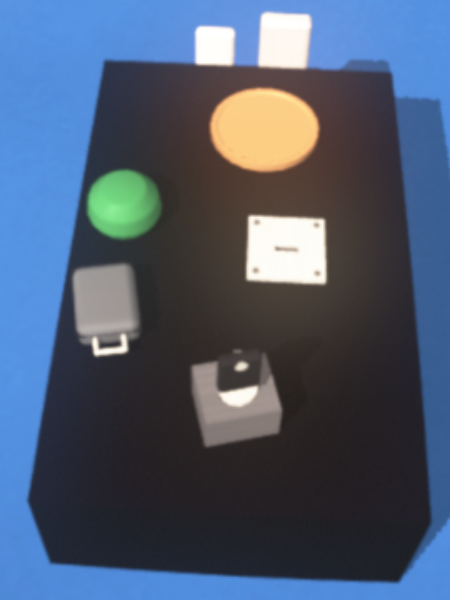

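Side crop: steel plate around crop (287,249) with the dark slot at (286,248). The key stands in its stand at (238,385). The coaster is beyond the plate; the paperweight and case are on the +x side.

```bash
cat >> h.py <<'E'
from scipy.spatial.transform import Rotation as R
def go(x,y,z,psi,st=None):
    "shift along tool axes (cm) and turn az (deg) from measured pose to vertical pose psi(deg)"
    s=st or arm.read_state(); Rm=R.from_quat(s['ee_rot']); d=Rm.inv().apply(np.array([x,y,z])-s['position'])/10
    T=R.from_euler('z',psi,degrees=True)*R.from_euler('x',180,degrees=True)
    rv=(Rm.inv()*T).as_rotvec(degrees=True)
    print('pos',s['position'].round(2),'shift cm',d.round(3),'turn',rv.round(2)); return d,rv
def pose(s):
    M=R.from_quat(s['ee_rot']).as_matrix(); return s['position'].round(2),round(np.degrees(np.arctan2(M[1,0],M[0,0])),2),(np.degrees(M[:2,2])).round(2)
def slot(m,im,box,thr=90):
    "dark blob within box (x0,y0,x1,y1) -> centroid, pixel list"
    g=cv2.cvtColor(im[box[1]:box[3],box[0]:box[2]].astype(np.uint8),cv2.COLOR_RGB2GRAY)
    n,l,st,c=cv2.connectedComponentsWithStats((g<thr).astype(np.uint8))
    return [(st[i][:5].tolist(),(c[i]+np.array(box[:2])).round(2)) for i in range(1,n) if st[i][4]>8],l
E
python3 - <<'E'
from h import *
z=dict(np.load('/tmp/side0.npz')); 
x0,y0=int(210+250*.6),int(120+218*.6)
r,l=slot(z,z['im'],(x0,y0,x0+44,y0+37),130)
for st,c in r: print(st,c,at_z(z,[c],124).round(1))
print(pose(arm.read_state()))
go(557,130,260,16)
E
```

```text
[35, 0, 9, 1, 9] [399. 250.] [[513.3  32.1 124. ]]
(array([251.28, 572.24, 231.3 ]), np.float64(-23.71), array([ 0., -0.]))
pos [251.28 572.24 231.3 ] shift cm [45.772 28.201 -2.867] turn [  0.    -0.   -39.71]
```

send_rows --targets '[{"x":2.93,"y":1.89,"z":-0.6,"gripper":-1},{"x":2.93,"y":1.89,"z":-0.6,"gripper":-1},{"x":2.93,"y":1.89,"z":-0.6,"gripper":-1},{"x":2.93,"y":1.89,"z":-0.6,"gripper":-1},{"x":2.93,"y":1.89,"z":-0.5,"gripper":-1}]'

```text
$.targets[0]: bad value
```

send_rows --targets '[{"x":2.93,"y":1.89,"gripper":-1},{"x":2.93,"y":1.89,"gripper":-1},{"x":2.93,"y":1.89,"gripper":-1},{"x":2.93,"y":1.89,"gripper":-1},{"x":2.93,"y":1.89,"gripper":-1}]'

```text
$.targets[0]: bad value
```

send_rows --targets '[{"x":2.93,"y":1.89,"gripper":-1},{"x":2.93,"y":1.89,"gripper":-1},{"x":2.93,"y":1.89,"gripper":-1},{"x":2.93,"y":1.89,"gripper":-1},{"x":2.93,"y":1.89,"gripper":-1}]'

```text
$.targets[0]: bad value
```

send_rows --targets '[{"az":-6.6,"gripper":-1},{"az":-6.6,"gripper":-1},{"az":-6.6,"gripper":-1},{"az":-6.6,"gripper":-1},{"az":-6.6,"gripper":-1}]'

```text
$.targets[0]: bad value
```

send_rows --targets '[{"az":-6.6,"gripper":-1},{"gripper":-1},{"gripper":-1}]'

```text
$.targets[0]: bad value
```

```bash
python3 - <<'E'
from h import *
print(pose(arm.read_state()),arm.read_state()['joints'].round(3))
m,im,d=shot('wrist'); save(im,'w1.png'); np.savez('/tmp/w1.npz',d=d,im=im,**{k:np.array(v) for k,v in m.items()})
u,v,P=cloud(m,d)
for lo,hi in ((149,155),(175,200)):
    s=P[(P[:,2]>lo)&(P[:,2]<hi)&(P[:,1]>150)&(P[:,1]<280)&(P[:,0]<620)]
    if len(s)>5: print(lo,hi,len(s),cv2.minAreaRect(s[:,:2].astype(np.float32)),s.mean(0).round(1),s[:,2].max().round(1),np.median(s[:,2]))
for t in ['key','stand','keyhole']: print(t,[(np.round(b['rect']).tolist(),round(b['score'],2)) for b in arm.boxes_of('wrist',t)[:2]])
E
```

```text
(array([251.28, 572.24, 231.3 ]), np.float64(-23.71), array([ 0., -0.])) [ 1.416  0.385  0.008  0.    -1.194 -0.259]
key []
stand []
keyhole []
```

View pics/w1.png

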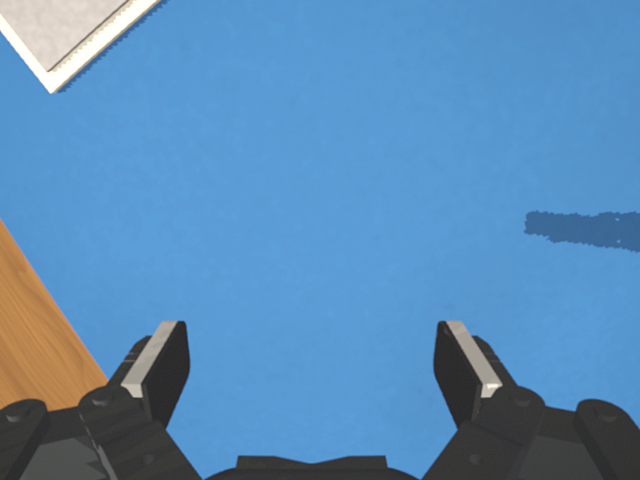

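The arm did not move: this picture shows only blue table with the open fingers near (165,350) and (460,350). I think every row has to carry all seven keys.

send_rows --targets '[{"x":2.93,"y":1.89,"z":-0.6,"ax":0,"ay":0,"az":0,"gripper":-1},{"x":2.93,"y":1.89,"z":-0.6,"ax":0,"ay":0,"az":0,"gripper":-1},{"x":2.93,"y":1.89,"z":-0.6,"ax":0,"ay":0,"az":0,"gripper":-1},{"x":2.93,"y":1.89,"z":-0.6,"ax":0,"ay":0,"az":0,"gripper":-1},{"x":2.93,"y":1.89,"z":-0.5,"ax":0,"ay":0,"az":0,"gripper":-1}]'

```text
clock: 1.82
position: [348.1, 425.5, 260.9]
ee_rot: [0.979, -0.205, 0.0, -0.0]
contact_force: [0.3, -0.7, -0.3]
gripper_width: 85.3
grasp_force: 0.0
```

send_rows --targets '[{"x":2.93,"y":1.89,"z":0,"ax":0,"ay":0,"az":0,"gripper":-1},{"x":2.93,"y":1.89,"z":0,"ax":0,"ay":0,"az":0,"gripper":-1},{"x":2.93,"y":1.89,"z":0,"ax":0,"ay":0,"az":0,"gripper":-1},{"x":2.93,"y":1.89,"z":0,"ax":0,"ay":0,"az":0,"gripper":-1},{"x":2.93,"y":1.89,"z":0,"ax":0,"ay":0,"az":0,"gripper":-1}]'

```text
clock: 2.23
position: [444.2, 279.8, 260.7]
ee_rot: [0.979, -0.205, 0.0, -0.0]
contact_force: [0.9, 0.2, -0.0]
gripper_width: 85.5
grasp_force: 0.0
```

send_rows --targets '[{"x":2.93,"y":1.89,"z":0,"ax":0,"ay":0,"az":0,"gripper":-1},{"x":2.93,"y":1.89,"z":0,"ax":0,"ay":0,"az":0,"gripper":-1},{"x":2.93,"y":1.89,"z":0,"ax":0,"ay":0,"az":0,"gripper":-1},{"x":2.93,"y":1.89,"z":0,"ax":0,"ay":0,"az":0,"gripper":-1},{"x":2.93,"y":1.89,"z":0,"ax":0,"ay":0,"az":0,"gripper":-1}]'

```text
clock: 2.65
position: [540.4, 134.4, 260.6]
ee_rot: [0.979, -0.205, 0.0, -0.0]
contact_force: [0.4, 1.1, -0.5]
gripper_width: 85.2
grasp_force: 0.0
```

send_rows --targets '[{"x":0,"y":0,"z":0,"ax":0,"ay":0,"az":-6.6,"gripper":-1},{"x":0,"y":0,"z":0,"ax":0,"ay":0,"az":-6.6,"gripper":-1},{"x":0,"y":0,"z":0,"ax":0,"ay":0,"az":-6.6,"gripper":-1},{"x":0,"y":0,"z":0,"ax":0,"ay":0,"az":-6.6,"gripper":-1},{"x":0,"y":0,"z":0,"ax":0,"ay":0,"az":-6.6,"gripper":-1}]'

```text
clock: 3.07
position: [539.8, 135.7, 260.3]
ee_rot: [0.996, 0.084, 0.0, -0.0]
contact_force: [-0.2, 0.4, -0.2]
gripper_width: 85.4
grasp_force: 0.0
```

send_rows --targets '[{"x":0,"y":0,"z":0,"ax":0,"ay":0,"az":-6.6,"gripper":-1},{"x":0,"y":0,"z":0,"ax":0,"ay":0,"az":0,"gripper":-1},{"x":0,"y":0,"z":0,"ax":0,"ay":0,"az":0,"gripper":-1}]'

```text
clock: 3.32
position: [539.7, 136.0, 260.4]
ee_rot: [0.991, 0.137, 0.0, -0.0]
contact_force: [0.3, 1.1, -0.2]
gripper_width: 85.3
grasp_force: 0.0
```

```bash
python3 - <<'E'
from h import *
print(pose(arm.read_state()),arm.read_state()['joints'].round(3))
m,im,d=shot('wrist'); save(im,'w2.png'); np.savez('/tmp/w1.npz',d=d,im=im,**{k:np.array(v) for k,v in m.items()})
u,v,P=cloud(m,d)
for lo,hi in ((149,155),(180,196)):
    s=P[(P[:,2]>lo)&(P[:,2]<hi)&(P[:,1]>150)&(P[:,1]<280)&(P[:,0]<620)]
    if len(s)>5: print(lo,hi,len(s),cv2.minAreaRect(s[:,:2].astype(np.float32)),s.mean(0).round(1),s[:,2].max().round(1),np.median(s[:,2]))
for t in ['key','stand','keyhole']: print(t,[(np.round(b['rect']).tolist(),round(b['score'],2)) for b in arm.boxes_of('wrist',t)[:2]])
E
```

```text
(array([539.68, 135.95, 260.38]), np.float64(15.73), array([0.01, 0.  ])) [ 0.538  0.248 -0.115  0.    -1.207  1.307]
149 155 3785 ((543.8170166015625, 209.21771240234375), (50.785606384277344, 44.93704605102539), 23.60955810546875) [549.6 206.6 152.3] 155.0 152.30034359393449
180 196 1289 ((542.8018188476562, 209.37289428710938), (28.4672908782959, 10.241056442260742), 25.86762237548828) [544.6 208.4 191.3] 195.9 193.20714092776288
key [([163.0, 182.0, 53.0, 62.0], 0.97)]
stand [([152.0, 147.0, 98.0, 98.0], 0.79)]
keyhole [([96.0, 2.0, 544.0, 394.0], 0.6), ([150.0, 144.0, 99.0, 99.0], 0.46)]
```

View pics/w2.png

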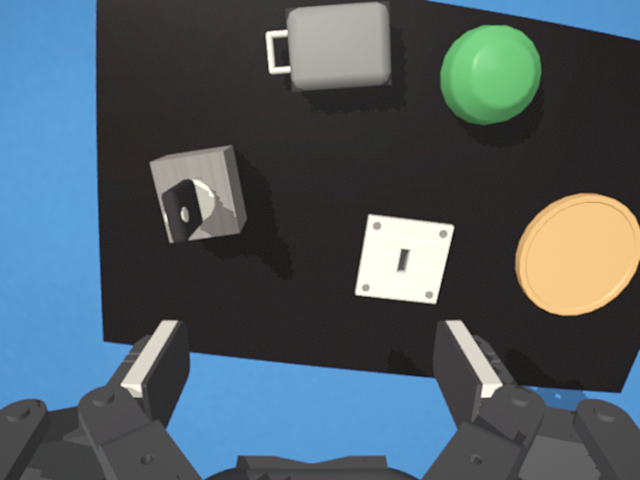

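The wrist view shows the stand and key at (195,195) and (185,212), the lock plate at (403,258) with its slot at (403,260), and the bystanders clear of the work.

```bash
python3 - <<'E'
from h import *
z=dict(np.load('/tmp/w1.npz'))
r,l=slot(z,z['im'],(388,242,418,282),140)
for st,c in r:
    print(st,c,at_z(z,[c],124).round(1), 'depth',z['d'][260,403], z['d'][235,403])
    vv,uu=np.nonzero(l==1+[k[0] for k in r].index(st)); P=at_z(z,np.c_[uu+388,vv+242],124); print(cv2.minAreaRect(P[:,:2].astype(np.float32)))
u,v,P=cloud(z,z['d']); q=(u>350)&(u<460)&(v>208)&(v<308); g=z['im'].mean(2)[v,u]
s=P[q&(g>150)]; s=at_z(z,np.c_[u,v][q&(g>150)],124); print('plate',cv2.minAreaRect(s[:,:2].astype(np.float32)))
h=P[(P[:,2]>165)&(P[:,2]<197)&(P[:,1]>150)&(P[:,1]<260)&(P[:,0]<620)]; print('head z',np.percentile(h[:,2],[50,90,98]))
t=h[h[:,2]>191]; print(cv2.minAreaRect(t[:,:2].astype(np.float32)))
go(543.3,209.3,260,25)
E
```

```text
[10, 7, 11, 22, 134] [402.52 259.28] [[531.7  67.9 124. ]] depth 313.19745 293.1802
((531.2769775390625, 67.76752471923828), (15.794096946716309, 4.666147232055664), 7.849677085876465)
plate ((531.083251953125, 67.18434143066406), (59.88751220703125, 59.67240905761719), 8.650644302368164)
head z [191.82400608 194.50573966 195.17809999]
((542.9781494140625, 209.4702911376953), (28.109128952026367, 10.048299789428711), 23.38425636291504)
pos [539.66 136.   260.33] shift cm [ 2.348 -6.953  0.033] turn [ 0.   -0.   -9.18]
```

send_rows --targets '[{"x":1.16,"y":-3.48,"z":0,"ax":0,"ay":0,"az":0,"gripper":-1},{"x":1.16,"y":-3.48,"z":0,"ax":0,"ay":0,"az":0,"gripper":-1},{"x":0,"y":0,"z":2,"ax":0,"ay":0,"az":-4.15,"gripper":-1},{"x":0,"y":0,"z":2,"ax":0,"ay":0,"az":-4.15,"gripper":-1},{"x":0,"y":0,"z":0,"ax":0,"ay":0,"az":0,"gripper":-1}]'

```text
clock: 3.93
position: [540.6, 208.9, 216.0]
ee_rot: [0.978, 0.21, -0.004, 0.001]
contact_force: [-0.8, -0.3, -1.7]
gripper_width: 85.2
grasp_force: 0.0
```

```bash
python3 - <<'E'
from h import *
print(pose(arm.read_state()))
m,im,d=shot('wrist'); save(im,'w3.png')
u,v,P=cloud(m,d)
for lo,hi in ((149,154.5),(190,196)):
    s=P[(P[:,2]>lo)&(P[:,2]<hi)&(P[:,1]>150)&(P[:,1]<280)&(P[:,0]<620)&(v<330)]
    print(lo,hi,len(s),cv2.minAreaRect(s[:,:2].astype(np.float32)),np.median(s[:,2]))
go(543.3,209.3,160,24)
E
```

```text
(array([540.55, 208.93, 215.97]), np.float64(24.22), array([-0.45, -0.21]))
149 154.5 5699 ((543.6019287109375, 209.10784912109375), (50.874244689941406, 44.1953125), 23.827838897705078) 152.4284218691905
190 196 1258 ((543.2942504882812, 209.88531494140625), (27.715290069580078, 9.412088394165039), 24.211261749267578) 193.90337774206944
pos [541.78 208.86 218.27] shift cm [0.187 0.017 5.826] turn [0.05 0.29 0.09]
```

send_rows --targets '[{"x":0.13,"y":0,"z":2,"ax":0,"ay":0,"az":0,"gripper":-1},{"x":0,"y":0,"z":2,"ax":0,"ay":0,"az":0,"gripper":-1},{"x":0,"y":0,"z":1.8,"ax":0,"ay":0,"az":0,"gripper":-1},{"x":0,"y":0,"z":0,"ax":0,"ay":0,"az":0,"gripper":1},{"x":0,"y":0,"z":0,"ax":0,"ay":0,"az":0,"gripper":1}]'

```text
clock: 4.4
position: [544.7, 209.5, 163.1]
ee_rot: [0.978, 0.209, 0.0, 0.0]
contact_force: [0.9, -0.1, 0.9]
gripper_width: 63.7
grasp_force: 0.0
```

send_rows --targets '[{"x":0,"y":0,"z":0,"ax":0,"ay":0,"az":0,"gripper":1},{"x":0,"y":0,"z":0,"ax":0,"ay":0,"az":0,"gripper":1},{"x":0,"y":0,"z":0,"ax":0,"ay":0,"az":0,"gripper":1},{"x":0,"y":0,"z":0,"ax":0,"ay":0,"az":0,"gripper":1},{"x":0,"y":0,"z":0,"ax":0,"ay":0,"az":0,"gripper":1}]'

```text
clock: 4.82
position: [544.7, 210.1, 163.4]
ee_rot: [0.978, 0.21, 0.001, -0.0]
contact_force: [-1.2, 0.5, 3.3]
gripper_width: 8.0
grasp_force: 59.4
```

```bash
python3 - <<'E'
from h import *
s=arm.read_state(); print(pose(s),s['gripper_width'],s['grasp_force'],s['contact_force'])
E
```

```text
(array([544.7 , 210.05, 163.45]), np.float64(24.2), array([0.11, 0.05])) 7.989733851219413 59.4493693113327 [-1.16993638  0.50105411  3.29177269]
```

send_rows --targets '[{"x":0,"y":0,"z":-0.7,"ax":0,"ay":0,"az":0,"gripper":1},{"x":0,"y":0,"z":-0.9,"ax":0,"ay":0,"az":0,"gripper":1},{"x":0,"y":0,"z":-0.9,"ax":0,"ay":0,"az":0,"gripper":1},{"x":0,"y":0,"z":-1,"ax":0,"ay":0,"az":0,"gripper":1},{"x":0,"y":0,"z":-1,"ax":0,"ay":0,"az":0,"gripper":1}]'

```text
clock: 5.23
position: [544.3, 209.8, 208.7]
ee_rot: [0.978, 0.21, 0.0, -0.0]
contact_force: [-0.4, 0.2, 0.9]
gripper_width: 8.4
grasp_force: 59.0
```

send_rows --targets '[{"x":-1.38,"y":2.5,"z":0,"ax":0,"ay":0,"az":0,"gripper":1},{"x":-1.38,"y":2.5,"z":0,"ax":0,"ay":0,"az":0,"gripper":1},{"x":-1.38,"y":2.5,"z":0,"ax":0,"ay":0,"az":0,"gripper":1},{"x":-1.38,"y":2.5,"z":0,"ax":0,"ay":0,"az":0,"gripper":1},{"x":-1.38,"y":2.5,"z":0,"ax":0,"ay":0,"az":0,"gripper":1}]'

```text
clock: 5.65
position: [532.3, 66.4, 208.4]
ee_rot: [0.978, 0.21, 0.001, -0.0]
contact_force: [0.5, -0.0, -0.5]
gripper_width: 8.4
grasp_force: 59.0
```

send_rows --targets '[{"x":0,"y":0,"z":0.8,"ax":0,"ay":0,"az":5.23,"gripper":1},{"x":0,"y":0,"z":0.8,"ax":0,"ay":0,"az":5.23,"gripper":1},{"x":0,"y":0,"z":0.8,"ax":0,"ay":0,"az":5.23,"gripper":1},{"x":0,"y":0,"z":0,"ax":0,"ay":0,"az":0,"gripper":1},{"x":0,"y":0,"z":0,"ax":0,"ay":0,"az":0,"gripper":1}]'

```text
clock: 6.07
position: [532.5, 67.4, 183.8]
ee_rot: [0.997, 0.075, 0.0, 0.0]
contact_force: [0.2, 1.0, 0.6]
gripper_width: 8.2
grasp_force: 58.9
```

```bash
python3 - <<'E'
from h import *
s=arm.read_state(); print(pose(s),s['gripper_width'],s['contact_force'].round(2),s['wrist_torque'].round(3))
m,im,d=shot('wrist'); np.savez('/tmp/w4.npz',d=d,im=im,**{k:np.array(v) for k,v in m.items()})
p=proj(m,[[531.4,67.6,124],s['position']]); print(p)
cv2.imwrite('pics/w4.png',cv2.resize(im[150:450,170:470,::-1],(600,600),interpolation=cv2.INTER_CUBIC))
E
```

```text
(array([532.51,  67.43, 183.85]), np.float64(8.64), array([ 0.01, -0.01])) 8.21089536332492 [0.19 1.   0.59] [-0.015  0.016  0.027]
[[310.76223284 267.24889972]
 [311.66717335 324.61209364]]
```

View pics/w4.png

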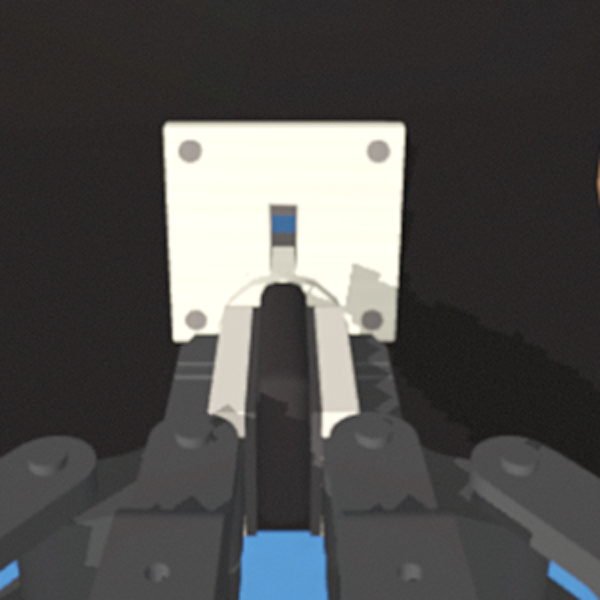

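```bash
python3 - <<'E'
from h import *
z=dict(np.load('/tmp/w4.npz')); s=arm.read_state(); Rm=R.from_quat(s['ee_rot'])
im=z['im'].astype(int)
f=lambda px,zz: Rm.inv().apply(at_z(z,px,zz)-s['position']).round(2)
print(np.round(im[245:295:1,311].mean(1)).tolist())
for r in (253,256,260,268,273,277,280): print(r,im[r,300:324].mean(1).round().astype(int).tolist())
for r in (225,255): print(r,'L',im[r,248:258].mean(1).round().astype(int).tolist(),'R',im[r,366:376].mean(1).round().astype(int).tolist())
print('col mm per px z124',f([[310,255],[311,255]],124)[:,:2].tolist())
print('rows 124',[(r,f([[311.7,r]],124)[0,:2].tolist()) for r in (251,252,253,254)])
print('rows 148.4',[(r,f([[311.5,r]],148.4)[0,:2].tolist()) for r in (270,272,273,274,276)])
E
```

```text
[250.0, 250.0, 250.0, 250.0, 251.0, 250.0, 235.0, 183.0, 122.0, 109.0, 113.0, 115.0, 117.0, 113.0, 113.0, 109.0, 110.0, 111.0, 111.0, 114.0, 112.0, 103.0, 95.0, 94.0, 96.0, 92.0, 88.0, 106.0, 166.0, 206.0, 209.0, 207.0, 208.0, 208.0, 209.0, 209.0, 207.0, 206.0, 206.0, 207.0, 208.0, 207.0, 208.0, 212.0, 226.0, 223.0, 144.0, 44.0, 45.0, 51.0]
253 [250, 250, 250, 242, 204, 145, 117, 119, 119, 120, 122, 122, 125, 125, 128, 127, 125, 135, 187, 236, 248, 250, 249, 249]
256 [250, 250, 251, 245, 209, 146, 114, 113, 115, 114, 115, 115, 114, 115, 115, 113, 109, 122, 186, 239, 250, 250, 250, 250]
260 [251, 251, 251, 247, 215, 158, 117, 109, 113, 112, 109, 109, 111, 111, 111, 109, 107, 128, 195, 245, 251, 251, 251, 251]
268 [250, 250, 250, 249, 225, 163, 99, 88, 92, 94, 93, 94, 93, 92, 93, 92, 87, 116, 200, 248, 251, 250, 250, 250]
273 [252, 252, 252, 251, 230, 171, 150, 164, 167, 165, 166, 166, 165, 166, 167, 165, 151, 138, 202, 250, 252, 252, 251, 251]
277 [250, 251, 251, 250, 226, 179, 188, 206, 209, 208, 209, 208, 208, 208, 208, 209, 196, 166, 199, 249, 251, 251, 250, 251]
280 [251, 251, 251, 250, 229, 189, 200, 209, 209, 208, 209, 209, 208, 208, 208, 208, 202, 187, 209, 249, 251, 251, 251, 251]
225 L [36, 35, 31, 85, 196, 251, 252, 251, 251, 252] R [251, 252, 252, 252, 248, 212, 117, 25, 27, 30]
255 L [37, 38, 40, 33, 66, 161, 231, 250, 251, 250] R [250, 250, 250, 234, 160, 52, 25, 28, 34, 36]
col mm per px z124 [[5.12, -0.59], [5.12, -0.09]]
rows 124 [(251, [7.25, 0.26]), (252, [6.72, 0.26]), (253, [6.18, 0.26]), (254, [5.65, 0.26])]
rows 148.4 [(270, [7.09, 0.12]), (272, [6.13, 0.12]), (273, [5.64, 0.12]), (274, [5.16, 0.12]), (276, [4.19, 0.12])]
```

Seen here: the slot's far end at crop (283,205) and the bit tip at (283,247). Both sit on the same column, so the alignment error is about 0.3 mm.

send_rows --targets '[{"x":-0.03,"y":0.02,"z":1.1,"ax":0,"ay":0,"az":0,"gripper":1},{"x":0,"y":0,"z":1.1,"ax":0,"ay":0,"az":0,"gripper":1},{"x":0,"y":0,"z":0,"ax":0,"ay":0,"az":0,"gripper":1},{"x":0,"y":0,"z":0,"ax":0,"ay":0,"az":0,"gripper":1}]'

```text
clock: 6.45
position: [532.3, 67.4, 161.7]
ee_rot: [0.997, 0.075, 0.0, 0.0]
contact_force: [-0.1, -0.4, 0.3]
gripper_width: 7.9
grasp_force: 58.9
```

send_rows --targets '[{"x":0,"y":0,"z":0.1,"ax":0,"ay":0,"az":0,"gripper":1},{"x":0,"y":0,"z":0.1,"ax":0,"ay":0,"az":0,"gripper":1},{"x":0,"y":0,"z":0.1,"ax":0,"ay":0,"az":0,"gripper":1},{"x":0,"y":0,"z":0,"ax":0,"ay":0,"az":0,"gripper":1}]'

```text
clock: 6.78
position: [532.2, 67.3, 158.6]
ee_rot: [0.997, 0.074, 0.0, -0.0]
contact_force: [-0.1, 0.2, -1.4]
gripper_width: 8.4
grasp_force: 58.9
```

send_rows --targets '[{"x":0,"y":0,"z":0.1,"ax":0,"ay":0,"az":0,"gripper":1},{"x":0,"y":0,"z":0.1,"ax":0,"ay":0,"az":0,"gripper":1},{"x":0,"y":0,"z":0,"ax":0,"ay":0,"az":0,"gripper":1}]'

```text
clock: 7.03
position: [532.0, 67.2, 156.1]
ee_rot: [0.997, 0.074, -0.0, 0.0]
contact_force: [1.0, -0.3, -0.1]
gripper_width: 8.3
grasp_force: 58.9
```

```bash
python3 - <<'E'
from h import *
s=arm.read_state(); print(pose(s),s['contact_force'].round(2),s['wrist_torque'].round(3))
E
```

```text
(array([532.02,  67.18, 156.13]), np.float64(8.5), array([-0.02, -0.01])) [ 0.98 -0.26 -0.07] [-0.035  0.044 -0.004]
```

send_rows --targets '[{"x":0,"y":0,"z":0.2,"ax":0,"ay":0,"az":0,"gripper":1},{"x":0,"y":0,"z":0.2,"ax":0,"ay":0,"az":0,"gripper":1},{"x":0,"y":0,"z":0,"ax":0,"ay":0,"az":0,"gripper":1}]'

```text
clock: 7.28
position: [531.8, 67.2, 151.8]
ee_rot: [0.997, 0.074, -0.001, 0.0]
contact_force: [-0.6, -0.4, -0.5]
gripper_width: 7.8
grasp_force: 58.9
```

send_rows --targets '[{"x":0,"y":0,"z":0.2,"ax":0,"ay":0,"az":0,"gripper":1},{"x":0,"y":0,"z":0.2,"ax":0,"ay":0,"az":0,"gripper":1},{"x":0,"y":0,"z":0.2,"ax":0,"ay":0,"az":0,"gripper":1},{"x":0,"y":0,"z":0,"ax":0,"ay":0,"az":0,"gripper":1}]'

```text
clock: 7.62
position: [531.8, 67.1, 145.8]
ee_rot: [0.997, 0.074, -0.001, 0.0]
contact_force: [-0.9, 0.1, -0.3]
gripper_width: 8.0
grasp_force: 58.9
```

```bash
python3 - <<'E'
from h import *
s=arm.read_state(); print(pose(s),s['contact_force'].round(2),s['wrist_torque'].round(3))
E
```

```text
(array([531.83,  67.12, 145.75]), np.float64(8.49), array([-0.06, -0.02])) [-0.91  0.12 -0.31] [ 0.001  0.009 -0.028]
```

send_rows --targets '[{"x":0,"y":0,"z":0.2,"ax":0,"ay":0,"az":0,"gripper":1},{"x":0,"y":0,"z":0.2,"ax":0,"ay":0,"az":0,"gripper":1},{"x":0,"y":0,"z":0.2,"ax":0,"ay":0,"az":0,"gripper":1},{"x":0,"y":0,"z":0.1,"ax":0,"ay":0,"az":0,"gripper":1},{"x":0,"y":0,"z":0,"ax":0,"ay":0,"az":0,"gripper":1}]'

```text
clock: 8.03
position: [531.9, 67.2, 138.9]
ee_rot: [0.997, 0.074, -0.0, 0.0]
contact_force: [-0.6, -0.1, -1.1]
gripper_width: 8.1
grasp_force: 58.9
```

send_rows --targets '[{"x":0,"y":0,"z":0.1,"ax":0,"ay":0,"az":0,"gripper":1},{"x":0,"y":0,"z":0.1,"ax":0,"ay":0,"az":0,"gripper":1},{"x":0,"y":0,"z":0,"ax":0,"ay":0,"az":0,"gripper":1}]'

```text
clock: 8.28
position: [532.1, 67.2, 137.1]
ee_rot: [0.997, 0.074, -0.0, 0.0]
contact_force: [0.5, 0.0, -0.2]
gripper_width: 8.4
grasp_force: 58.9
```

send_rows --targets '[{"x":0,"y":0,"z":0.05,"ax":0,"ay":0,"az":0,"gripper":1},{"x":0,"y":0,"z":0.05,"ax":0,"ay":0,"az":0,"gripper":1},{"x":0,"y":0,"z":0,"ax":0,"ay":0,"az":0,"gripper":1}]'

```text
clock: 8.53
position: [532.1, 67.2, 136.2]
ee_rot: [0.997, 0.074, -0.0, -0.0]
contact_force: [0.1, 0.4, -0.2]
gripper_width: 8.3
grasp_force: 58.9
```

send_rows --targets '[{"x":0,"y":0,"z":0.05,"ax":0,"ay":0,"az":0,"gripper":1},{"x":0,"y":0,"z":0,"ax":0,"ay":0,"az":0,"gripper":1}]'

```text
clock: 8.7
position: [532.1, 67.2, 135.8]
ee_rot: [0.997, 0.074, -0.0, 0.0]
contact_force: [-0.1, 0.1, 0.1]
gripper_width: 8.2
grasp_force: 58.9
```

send_rows --targets '[{"x":0,"y":0,"z":0.05,"ax":0,"ay":0,"az":0,"gripper":1},{"x":0,"y":0,"z":0,"ax":0,"ay":0,"az":0,"gripper":1}]'

```text
clock: 8.87
position: [532.2, 67.3, 135.4]
ee_rot: [0.997, 0.074, 0.0, 0.0]
contact_force: [-0.5, -0.5, 0.9]
gripper_width: 7.9
grasp_force: 59.1
```

send_rows --targets '[{"x":0,"y":0,"z":0.05,"ax":0,"ay":0,"az":0,"gripper":1},{"x":0,"y":0,"z":0,"ax":0,"ay":0,"az":0,"gripper":1}]'

```text
clock: 9.03
position: [532.3, 67.3, 135.4]
ee_rot: [0.997, 0.074, 0.0, 0.0]
contact_force: [-1.2, 1.2, 5.0]
gripper_width: 8.3
grasp_force: 59.6
```

```bash
python3 - <<'E'
from h import *
s=arm.read_state(); print(pose(s),s['contact_force'].round(2),s['wrist_torque'].round(3))
z=dict(np.load('/tmp/w4.npz')); Rm=R.from_euler('z',8.6,degrees=True)*R.from_euler('x',180,degrees=True); p=np.array([532.51,67.43,183.85])
f=lambda px,zz: Rm.inv().apply(at_z(z,px,zz)-p).round(2)
g=z['im'].mean(2); c=g[200:225,300]; print(c.round().astype(int).tolist())
print([(r,f([[311,r]],124)[0,0]) for r in (210,211,212)])
# screws: four grey dots
a=(g[205:330,248:380]<200)&(g[205:330,248:380]>120)
n,l,st,ce=cv2.connectedComponentsWithStats(a.astype(np.uint8))
for i in range(1,n):
    if 60<st[i][4]<200: print(st[i],f([ce[i]+[248,205]],124))
E
```

```text
(array([532.25,  67.26, 135.38]), np.float64(8.52), array([ 0.02, -0.  ])) [-1.25  1.17  4.97] [0.024 0.504 0.011]
[42, 41, 42, 40, 39, 39, 40, 39, 37, 37, 92, 171, 214, 235, 251, 252, 252, 251, 251, 250, 249, 250, 250, 251, 251]
[(210, np.float64(28.75)), (211, np.float64(28.25)), (212, np.float64(27.75))]
[  3   6 122  13 136] [[27.89  1.3  59.85]]
[ 11  15  12  11 102] [[ 21.17 -22.98  59.85]]
[106  15  11  11  97] [[21.08 23.19 59.85]]
[ 57  47  14  32 114] [[-0.33  0.07 59.85]]
[ 54  83  38  42 193] [[-19.51   7.58  59.85]]
[ 15 100  10  10  79] [[-25.03 -22.97  59.85]]
```

send_rows --targets '[{"x":0,"y":0,"z":-0.03,"ax":0,"ay":0,"az":0,"gripper":1},{"x":0,"y":0.009,"z":0,"ax":0,"ay":0,"az":3,"gripper":1},{"x":0,"y":0.009,"z":0,"ax":0,"ay":0,"az":3,"gripper":1},{"x":0,"y":0.009,"z":0,"ax":0,"ay":0,"az":3,"gripper":1},{"x":0,"y":0,"z":0,"ax":0,"ay":0,"az":0,"gripper":1}]'

```text
clock: 9.45
position: [532.6, 66.9, 135.4]
ee_rot: [1.0, -0.005, 0.001, 0.0]
contact_force: [-0.2, -0.9, 2.0]
gripper_width: 8.2
grasp_force: 59.3
```

```bash
cat > st.py <<'E'
from h import *
s=arm.read_state(); print(pose(s),s['contact_force'].round(2),s['wrist_torque'].round(3),'j6',s['joint_efforts'][5].round(3),s['gripper_width'].round(1))
E
python3 st.py
```

```text
Traceback (most recent call last):
  File "st.py", line 2, in <module>
    s=arm.read_state(); print(pose(s),s['contact_force'].round(2),s['wrist_torque'].round(3),'j6',s['joint_efforts'][5].round(3),s['gripper_width'].round(1))
                                                                                                                                 ^^^^^^^^^^^^^^^^^^^^^^^^
AttributeError: 'float' object has no attribute 'round'
```

send_rows --targets '[{"x":0,"y":0.009,"z":0,"ax":0,"ay":0,"az":3,"gripper":1},{"x":0,"y":0.009,"z":0,"ax":0,"ay":0,"az":3,"gripper":1},{"x":0,"y":0.009,"z":0,"ax":0,"ay":0,"az":3,"gripper":1},{"x":0,"y":0.009,"z":0,"ax":0,"ay":0,"az":3,"gripper":1},{"x":0,"y":0,"z":0,"ax":0,"ay":0,"az":0,"gripper":1}]'

```text
clock: 9.87
position: [532.5, 66.5, 135.4]
ee_rot: [0.994, -0.109, 0.0, -0.0]
contact_force: [0.3, -1.6, 3.1]
gripper_width: 7.8
grasp_force: 59.4
```

```bash
cat > st.py <<'E'
from h import *
s=arm.read_state(); print(pose(s),s['contact_force'].round(2),s['wrist_torque'].round(3),'j6',s['joint_efforts'][5].round(3),round(s['gripper_width'],1))
E
python3 st.py
```

```text
(array([532.5 ,  66.55, 135.37]), np.float64(-12.46), array([ 0.05, -0.  ])) [ 0.26 -1.59  3.15] [-0.212 -0.03   0.033] j6 -0.319 7.8
```

send_rows --targets '[{"x":0,"y":0.009,"z":0,"ax":0,"ay":0,"az":3,"gripper":1},{"x":0,"y":0.009,"z":0,"ax":0,"ay":0,"az":3,"gripper":1},{"x":0,"y":0.009,"z":0,"ax":0,"ay":0,"az":3,"gripper":1},{"x":0,"y":0.009,"z":0,"ax":0,"ay":0,"az":3,"gripper":1},{"x":0,"y":0.009,"z":0,"ax":0,"ay":0,"az":3,"gripper":1}]'

```text
clock: 10.28
position: [532.3, 66.1, 135.4]
ee_rot: [0.971, -0.237, 0.0, -0.0]
contact_force: [-0.1, -1.5, 2.5]
gripper_width: 7.8
grasp_force: 59.4
```

```bash
python3 st.py
```

```text
(array([532.34,  66.09, 135.4 ]), np.float64(-27.48), array([ 0.05, -0.01])) [-0.13 -1.49  2.55] [-0.291  0.042  0.065] j6 0.324 7.8
```

send_rows --targets '[{"x":0,"y":0.009,"z":0,"ax":0,"ay":0,"az":3,"gripper":1},{"x":0,"y":0.009,"z":0,"ax":0,"ay":0,"az":3,"gripper":1},{"x":0,"y":0.009,"z":0,"ax":0,"ay":0,"az":3,"gripper":1},{"x":0,"y":0.009,"z":0,"ax":0,"ay":0,"az":3,"gripper":1},{"x":0,"y":0.009,"z":0,"ax":0,"ay":0,"az":3,"gripper":1}]'

```text
clock: 10.7
position: [532.0, 65.7, 135.4]
ee_rot: [0.932, -0.362, 0.0, 0.0]
contact_force: [-1.2, -0.9, 2.9]
gripper_width: 8.2
grasp_force: 59.4
```

send_rows --targets '[{"x":0,"y":0.009,"z":0,"ax":0,"ay":0,"az":3,"gripper":1},{"x":0,"y":0.009,"z":0,"ax":0,"ay":0,"az":3,"gripper":1},{"x":0,"y":0.009,"z":0,"ax":0,"ay":0,"az":3,"gripper":1},{"x":0,"y":0.009,"z":0,"ax":0,"ay":0,"az":3,"gripper":1},{"x":0,"y":0,"z":0,"ax":0,"ay":0,"az":0,"gripper":1}]'

```text
clock: 11.12
position: [531.8, 65.4, 135.4]
ee_rot: [0.889, -0.457, 0.0, -0.0]
contact_force: [-0.2, -1.2, 2.9]
gripper_width: 7.9
grasp_force: 59.4
```

```bash
python3 st.py
```

```text
(array([531.75,  65.44, 135.37]), np.float64(-54.42), array([ 0.04, -0.01])) [-0.19 -1.23  2.88] [-0.364  0.015  0.007] j6 -0.317 7.9
```

send_rows --targets '[{"x":0,"y":0.009,"z":0,"ax":0,"ay":0,"az":3,"gripper":1},{"x":0,"y":0.009,"z":0,"ax":0,"ay":0,"az":3,"gripper":1},{"x":0,"y":0.006,"z":0,"ax":0,"ay":0,"az":2,"gripper":1},{"x":0,"y":0.003,"z":0,"ax":0,"ay":0,"az":1,"gripper":1},{"x":0,"y":0,"z":0,"ax":0,"ay":0,"az":0,"gripper":1}]'

```text
clock: 11.53
position: [531.5, 65.3, 135.4]
ee_rot: [0.851, -0.525, 0.0, -0.0]
contact_force: [-0.1, -0.5, 3.5]
gripper_width: 8.5
grasp_force: 59.5
```

```bash
python3 st.py
```

```text
(array([531.47,  65.3 , 135.37]), np.float64(-63.39), array([ 0.03, -0.01])) [-0.14 -0.54  3.47] [-0.445  0.049  0.047] j6 -0.129 8.5
```

send_rows --targets '[{"x":0,"y":0.003,"z":0,"ax":0,"ay":0,"az":1,"gripper":1},{"x":0,"y":0.003,"z":0,"ax":0,"ay":0,"az":1,"gripper":1},{"x":0,"y":0.003,"z":0,"ax":0,"ay":0,"az":1,"gripper":1},{"x":0,"y":0,"z":0,"ax":0,"ay":0,"az":0,"gripper":1}]'

```text
clock: 11.87
position: [531.4, 65.3, 135.4]
ee_rot: [0.836, -0.548, 0.0, -0.0]
contact_force: [0.4, -2.2, 4.6]
gripper_width: 8.1
grasp_force: 59.7
```

```bash
python3 st.py
```

```text
(array([531.4 ,  65.28, 135.39]), np.float64(-66.53), array([ 0.03, -0.01])) [ 0.42 -2.15  4.6 ] [-0.644 -0.074  0.034] j6 -0.119 8.1
```

send_rows --targets '[{"x":0,"y":0.003,"z":0,"ax":0,"ay":0,"az":0.5,"gripper":1},{"x":0,"y":0,"z":0,"ax":0,"ay":0,"az":0.5,"gripper":1},{"x":0,"y":0,"z":0,"ax":0,"ay":0,"az":0,"gripper":1}]'

```text
clock: 12.12
position: [531.4, 65.3, 135.4]
ee_rot: [0.831, -0.556, 0.0, -0.0]
contact_force: [-0.1, -1.7, 5.5]
gripper_width: 7.9
grasp_force: 59.7
```

```bash
python3 st.py
```

```text
(array([531.37,  65.32, 135.37]), np.float64(-67.51), array([ 0.03, -0.  ])) [-0.05 -1.66  5.53] [-0.693  0.025  0.071] j6 -0.093 7.9
```

send_rows --targets '[{"x":0,"y":0,"z":-0.02,"ax":0,"ay":0,"az":0.5,"gripper":1},{"x":0,"y":0.003,"z":0,"ax":0,"ay":0,"az":0.5,"gripper":1},{"x":0,"y":0,"z":0,"ax":0,"ay":0,"az":0,"gripper":1}]'

```text
clock: 12.37
position: [531.3, 65.3, 135.4]
ee_rot: [0.826, -0.563, 0.0, -0.0]
contact_force: [0.9, -2.4, 4.2]
gripper_width: 8.2
grasp_force: 59.6
```

```bash
python3 st.py
```

```text
(array([531.3 ,  65.28, 135.37]), np.float64(-68.53), array([ 0.02, -0.  ])) [ 0.86 -2.4   4.19] [-0.719 -0.186 -0.009] j6 -0.09 8.2
```

send_rows --targets '[{"x":0,"y":0.003,"z":0,"ax":0,"ay":0,"az":0.5,"gripper":1},{"x":0,"y":0,"z":0,"ax":0,"ay":0,"az":0.5,"gripper":1},{"x":0,"y":0,"z":0,"ax":0,"ay":0,"az":0,"gripper":1}]'

```text
clock: 12.62
position: [531.2, 65.3, 135.4]
ee_rot: [0.822, -0.57, 0.0, -0.0]
contact_force: [-0.1, -3.2, 3.7]
gripper_width: 8.4
grasp_force: 59.6
```

```bash
python3 st.py
```

```text
(array([531.24,  65.34, 135.37]), np.float64(-69.52), array([ 0.02, -0.  ])) [-0.11 -3.17  3.73] [-0.746 -0.282  0.028] j6 -0.102 8.4
```

send_rows --targets '[{"x":0,"y":0.003,"z":0,"ax":0,"ay":0,"az":0.5,"gripper":1},{"x":0,"y":0,"z":0,"ax":0,"ay":0,"az":0.5,"gripper":1},{"x":0,"y":0,"z":0,"ax":0,"ay":0,"az":0,"gripper":1}]'

```text
clock: 12.87
position: [531.2, 65.3, 135.4]
ee_rot: [0.817, -0.577, 0.0, -0.0]
contact_force: [0.7, -2.0, 5.1]
gripper_width: 8.1
grasp_force: 59.6
```

```bash
python3 st.py; python3 - <<'E'
from h import *
m,im,d=shot('wrist'); s=arm.read_state()
np.savez('/tmp/w5.npz',d=d,im=im,**{k:np.array(v) for k,v in m.items()})
cv2.imwrite('pics/w5.png',cv2.resize(im[200:420,200:420,::-1],(600,600),interpolation=cv2.INTER_CUBIC))
E
```

```text
(array([531.2 ,  65.31, 135.38]), np.float64(-70.52), array([ 0.02, -0.  ])) [ 0.7  -2.04  5.13] [-0.867 -0.377  0.194] j6 -0.167 8.1
```

View pics/w5.png

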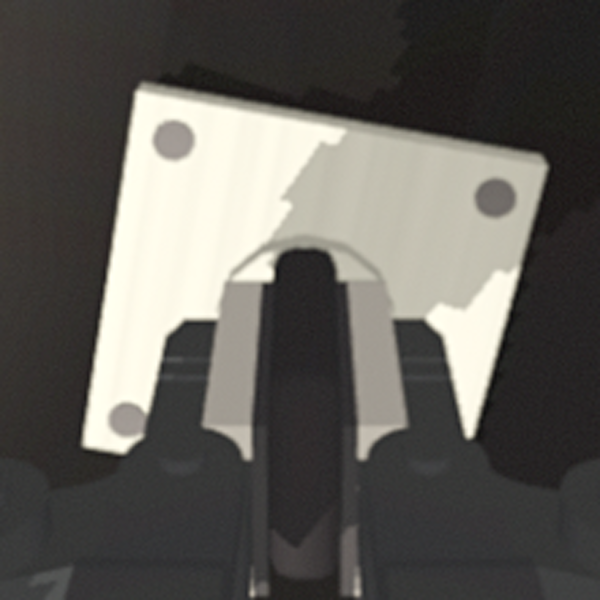

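The key head is in line with the jaws and the collar sits flat on the plate around (305,255). The twist has now risen to 0.19 N m. I'll take one more reading to confirm the stop.

send_rows --targets '[{"x":0,"y":0,"z":0,"ax":0,"ay":0,"az":0.1,"gripper":1},{"x":0,"y":0,"z":0,"ax":0,"ay":0,"az":0,"gripper":1}]'

```text
clock: 13.08
position: [531.2, 65.3, 135.3]
ee_rot: [0.816, -0.578, 0.0, -0.0]
contact_force: [1.5, -2.0, 3.5]
gripper_width: 8.3
grasp_force: 59.6
```

```bash
python3 st.py
```

```text
(array([531.21,  65.31, 135.35]), np.float64(-70.6), array([ 0.02, -0.  ])) [ 1.46 -1.96  3.54] [-0.84  -0.434  0.156] j6 -0.167 8.3
```

send_rows --targets '[{"x":0,"y":-0.009,"z":0,"ax":0,"ay":0,"az":-3,"gripper":1},{"x":0,"y":-0.009,"z":0,"ax":0,"ay":0,"az":-3,"gripper":1},{"x":0,"y":-0.009,"z":0,"ax":0,"ay":0,"az":-3,"gripper":1},{"x":0,"y":-0.009,"z":0,"ax":0,"ay":0,"az":-3,"gripper":1},{"x":0,"y":-0.009,"z":0,"ax":0,"ay":0,"az":-3,"gripper":1}]'

```text
clock: 13.5
position: [531.3, 66.1, 135.4]
ee_rot: [0.885, -0.466, -0.0, -0.0]
contact_force: [-0.8, -0.6, 4.6]
gripper_width: 8.1
grasp_force: 59.7
```

send_rows --targets '[{"x":0,"y":-0.009,"z":0,"ax":0,"ay":0,"az":-3,"gripper":1},{"x":0,"y":-0.009,"z":0,"ax":0,"ay":0,"az":-3,"gripper":1},{"x":0,"y":-0.009,"z":0,"ax":0,"ay":0,"az":-3,"gripper":1},{"x":0,"y":-0.009,"z":0,"ax":0,"ay":0,"az":-3,"gripper":1},{"x":0,"y":-0.009,"z":0,"ax":0,"ay":0,"az":-3,"gripper":1}]'

```text
clock: 13.92
position: [531.7, 66.3, 135.4]
ee_rot: [0.938, -0.346, -0.0, -0.0]
contact_force: [-0.0, -0.4, 6.2]
gripper_width: 8.1
grasp_force: 59.7
```

```bash
python3 st.py
```

```text
(array([531.67,  66.27, 135.39]), np.float64(-40.51), array([-0.  ,  0.05])) [-0.01 -0.41  6.17] [-0.34  -0.063 -0.11 ] j6 -0.318 8.1
```

send_rows --targets '[{"x":0,"y":-0.009,"z":-0.03,"ax":0,"ay":0,"az":-3,"gripper":1},{"x":0,"y":-0.009,"z":0,"ax":0,"ay":0,"az":-3,"gripper":1},{"x":0,"y":-0.009,"z":0,"ax":0,"ay":0,"az":-3,"gripper":1},{"x":0,"y":-0.009,"z":0,"ax":0,"ay":0,"az":-3,"gripper":1},{"x":0,"y":-0.009,"z":0,"ax":0,"ay":0,"az":-3,"gripper":1}]'

```text
clock: 14.33
position: [531.8, 66.6, 135.4]
ee_rot: [0.975, -0.221, -0.0, -0.0]
contact_force: [-0.0, -1.3, 3.3]
gripper_width: 8.3
grasp_force: 59.5
```

send_rows --targets '[{"x":0,"y":-0.009,"z":0,"ax":0,"ay":0,"az":-3,"gripper":1},{"x":0,"y":-0.009,"z":0,"ax":0,"ay":0,"az":-3,"gripper":1},{"x":0,"y":-0.009,"z":0,"ax":0,"ay":0,"az":-3,"gripper":1},{"x":0,"y":-0.009,"z":0,"ax":0,"ay":0,"az":-3,"gripper":1},{"x":0,"y":-0.009,"z":0,"ax":0,"ay":0,"az":-3,"gripper":1}]'

```text
clock: 14.75
position: [531.9, 66.9, 135.4]
ee_rot: [0.996, -0.092, -0.0, -0.0]
contact_force: [1.0, -0.8, 4.3]
gripper_width: 8.1
grasp_force: 59.6
```

```bash
python3 st.py
```

```text
(array([531.86,  66.9 , 135.36]), np.float64(-10.52), array([-0.04,  0.04])) [ 0.97 -0.85  4.26] [-0.511 -0.174 -0.113] j6 -0.322 8.1
```

send_rows --targets '[{"x":0,"y":-0.009,"z":-0.02,"ax":0,"ay":0,"az":-3,"gripper":1},{"x":0,"y":-0.009,"z":0,"ax":0,"ay":0,"az":-3,"gripper":1},{"x":0,"y":-0.009,"z":0,"ax":0,"ay":0,"az":-3,"gripper":1},{"x":0,"y":-0.009,"z":0,"ax":0,"ay":0,"az":-3,"gripper":1},{"x":0,"y":-0.009,"z":0,"ax":0,"ay":0,"az":-3,"gripper":1}]'

```text
clock: 15.17
position: [531.8, 67.2, 135.4]
ee_rot: [0.999, 0.039, -0.0, -0.0]
contact_force: [0.3, -1.8, 2.1]
gripper_width: 7.9
grasp_force: 59.4
```

send_rows --targets '[{"x":0,"y":-0.009,"z":0,"ax":0,"ay":0,"az":-3,"gripper":1},{"x":0,"y":-0.009,"z":0,"ax":0,"ay":0,"az":-3,"gripper":1},{"x":0,"y":-0.006,"z":0,"ax":0,"ay":0,"az":-2,"gripper":1},{"x":0,"y":0,"z":0,"ax":0,"ay":0,"az":0,"gripper":1}]'

```text
clock: 15.5
position: [531.8, 67.4, 135.4]
ee_rot: [0.994, 0.108, -0.0, -0.0]
contact_force: [1.0, -2.1, 2.7]
gripper_width: 8.2
grasp_force: 59.4
```

```bash
python3 st.py
```

```text
(array([531.83,  67.42, 135.39]), np.float64(12.38), array([-0.05,  0.02])) [ 0.96 -2.12  2.71] [-0.583 -0.247 -0.014] j6 0.231 8.2
```

send_rows --targets '[{"x":0,"y":-0.003,"z":0,"ax":0,"ay":0,"az":-1,"gripper":1},{"x":0,"y":-0.003,"z":0,"ax":0,"ay":0,"az":-1,"gripper":1},{"x":0,"y":-0.003,"z":0,"ax":0,"ay":0,"az":-1,"gripper":1},{"x":0,"y":0,"z":0,"ax":0,"ay":0,"az":0,"gripper":1}]'

```text
clock: 15.83
position: [531.8, 67.4, 135.4]
ee_rot: [0.991, 0.134, -0.0, -0.0]
contact_force: [0.1, -0.9, 2.7]
gripper_width: 8.2
grasp_force: 59.2
```

```bash
python3 st.py
```

```text
(array([531.8 ,  67.45, 135.4 ]), np.float64(15.42), array([-0.06,  0.01])) [ 0.06 -0.89  2.75] [-0.424 -0.248 -0.045] j6 0.135 8.2
```

send_rows --targets '[{"x":0,"y":0,"z":0,"ax":0,"ay":0,"az":-0.7,"gripper":1},{"x":0,"y":-0.003,"z":0,"ax":0,"ay":0,"az":-0.7,"gripper":1},{"x":0,"y":0,"z":0,"ax":0,"ay":0,"az":0,"gripper":1}]'

```text
clock: 16.08
position: [531.8, 67.5, 135.4]
ee_rot: [0.989, 0.146, -0.0, -0.0]
contact_force: [0.9, -0.7, -0.1]
gripper_width: 8.3
grasp_force: 59.0
```

```bash
python3 st.py
```

```text
(array([531.82,  67.47, 135.44]), np.float64(16.83), array([-0.05,  0.  ])) [ 0.89 -0.74 -0.14] [-0.23  -0.157 -0.062] j6 0.115 8.3
```

send_rows --targets '[{"x":0,"y":0,"z":0,"ax":0,"ay":0,"az":-0.5,"gripper":1},{"x":0,"y":-0.003,"z":0,"ax":0,"ay":0,"az":-0.5,"gripper":1},{"x":0,"y":0,"z":0,"ax":0,"ay":0,"az":0,"gripper":1}]'

```text
clock: 16.33
position: [531.8, 67.5, 135.4]
ee_rot: [0.988, 0.155, -0.0, -0.0]
contact_force: [-0.2, 0.0, -0.1]
gripper_width: 8.2
grasp_force: 58.8
```

```bash
python3 st.py
```

```text
(array([531.83,  67.47, 135.44]), np.float64(17.82), array([-0.05, -0.  ])) [-0.2   0.05 -0.14] [-0.138 -0.067 -0.03 ] j6 0.113 8.2
```

send_rows --targets '[{"x":0,"y":0,"z":0,"ax":0,"ay":0,"az":-0.5,"gripper":1},{"x":0,"y":-0.003,"z":0,"ax":0,"ay":0,"az":-0.5,"gripper":1},{"x":0,"y":0,"z":0,"ax":0,"ay":0,"az":0,"gripper":1}]'

```text
clock: 16.58
position: [531.8, 67.5, 135.5]
ee_rot: [0.987, 0.163, -0.0, -0.0]
contact_force: [-0.1, 0.0, -1.8]
gripper_width: 8.3
grasp_force: 58.7
```

```bash
python3 st.py
```

```text
(array([531.82,  67.45, 135.45]), np.float64(18.81), array([-0.05, -0.  ])) [-0.14  0.03 -1.79] [-0.09  -0.041 -0.165] j6 0.183 8.3
```

send_rows --targets '[{"x":0,"y":0,"z":0,"ax":0,"ay":0,"az":-0.3,"gripper":1},{"x":0,"y":0,"z":0,"ax":0,"ay":0,"az":0,"gripper":1}]'

```text
clock: 16.75
position: [531.9, 67.5, 135.5]
ee_rot: [0.986, 0.166, -0.0, -0.0]
contact_force: [0.2, -0.3, -2.6]
gripper_width: 8.4
grasp_force: 58.6
```

```bash
python3 st.py
```

```text
(array([531.89,  67.48, 135.48]), np.float64(19.1), array([-0.04,  0.  ])) [ 0.21 -0.3  -2.65] [-0.079 -0.057 -0.163] j6 0.171 8.4
```

send_rows --targets '[{"x":0,"y":0.009,"z":0,"ax":0,"ay":0,"az":3,"gripper":1},{"x":0,"y":0.009,"z":0,"ax":0,"ay":0,"az":3,"gripper":1},{"x":0,"y":0.009,"z":0,"ax":0,"ay":0,"az":3,"gripper":1},{"x":0,"y":0.003,"z":0,"ax":0,"ay":0,"az":0.9,"gripper":1},{"x":0,"y":0,"z":0,"ax":0,"ay":0,"az":0,"gripper":1}]'

```text
clock: 17.17
position: [532.5, 67.3, 136.1]
ee_rot: [0.997, 0.081, 0.0, -0.0]
contact_force: [0.1, 0.3, -0.0]
gripper_width: 8.2
grasp_force: 58.9
```

```bash
python3 st.py
```

```text
(array([532.5 ,  67.31, 136.11]), np.float64(9.25), array([0.04, 0.01])) [ 0.13  0.27 -0.03] [-0.033 -0.008  0.039] j6 -0.114 8.2
```

send_rows --targets '[{"x":0,"y":0,"z":-0.2,"ax":0,"ay":0,"az":0,"gripper":1},{"x":0,"y":0,"z":-0.2,"ax":0,"ay":0,"az":0,"gripper":1},{"x":0,"y":0,"z":-0.2,"ax":0,"ay":0,"az":0,"gripper":1},{"x":0,"y":0,"z":0,"ax":0,"ay":0,"az":0,"gripper":1}]'

```text
clock: 17.5
position: [532.7, 67.3, 142.5]
ee_rot: [0.997, 0.08, 0.001, -0.0]
contact_force: [0.8, -0.1, -0.1]
gripper_width: 8.0
grasp_force: 58.9
```

```bash
python3 st.py
```

```text
(array([532.65,  67.32, 142.5 ]), np.float64(9.23), array([0.07, 0.02])) [ 0.77 -0.14 -0.08] [ 0.03  -0.068 -0.016] j6 0.003 8.0
```

send_rows --targets '[{"x":0,"y":0,"z":-0.3,"ax":0,"ay":0,"az":0,"gripper":1},{"x":0,"y":0,"z":-0.3,"ax":0,"ay":0,"az":0,"gripper":1},{"x":0,"y":0,"z":-0.4,"ax":0,"ay":0,"az":0,"gripper":1},{"x":0,"y":0,"z":-0.5,"ax":0,"ay":0,"az":0,"gripper":1},{"x":0,"y":0,"z":-0.6,"ax":0,"ay":0,"az":0,"gripper":1}]'

```text
clock: 17.92
position: [532.2, 67.1, 163.3]
ee_rot: [0.997, 0.08, -0.0, 0.0]
contact_force: [-0.0, 0.2, -0.8]
gripper_width: 8.0
grasp_force: 58.9
```

send_rows --targets '[{"x":0,"y":0,"z":-0.9,"ax":0,"ay":0,"az":0,"gripper":1},{"x":0,"y":0,"z":-0.9,"ax":0,"ay":0,"az":0,"gripper":1},{"x":0,"y":0,"z":-0.9,"ax":0,"ay":0,"az":0,"gripper":1},{"x":0,"y":0,"z":-0.9,"ax":0,"ay":0,"az":0,"gripper":1},{"x":0,"y":0,"z":-0.9,"ax":0,"ay":0,"az":0,"gripper":1}]'

```text
clock: 18.33
position: [532.3, 67.2, 209.1]
ee_rot: [0.997, 0.08, 0.0, -0.0]
contact_force: [0.8, 0.5, 0.2]
gripper_width: 7.8
grasp_force: 58.9
```

```bash
python3 st.py; python3 - <<'E'
from h import *
go(544.3,209.8,208,24)
E
```

```text
(array([532.35,  67.22, 209.06]), np.float64(9.2), array([0.04, 0.02])) [0.75 0.48 0.24] [ 0.005 -0.029  0.033] j6 0.0 7.8
pos [532.35  67.22 209.06] shift cm [  3.46  -13.884   0.111] turn [ -0.    -0.04 -14.8 ]
```

send_rows --targets '[{"x":0.7,"y":-2.78,"z":0,"ax":0,"ay":0,"az":0,"gripper":1},{"x":0.7,"y":-2.78,"z":0,"ax":0,"ay":0,"az":0,"gripper":1},{"x":0.7,"y":-2.78,"z":0,"ax":0,"ay":0,"az":0,"gripper":1},{"x":0.7,"y":-2.78,"z":0,"ax":0,"ay":0,"az":0,"gripper":1},{"x":0.7,"y":-2.77,"z":0,"ax":0,"ay":0,"az":0,"gripper":1}]'

```text
clock: 18.75
position: [544.7, 211.2, 208.6]
ee_rot: [0.997, 0.08, 0.0, -0.0]
contact_force: [0.2, -0.5, 0.2]
gripper_width: 8.0
grasp_force: 58.9
```

send_rows --targets '[{"x":0,"y":0,"z":0.5,"ax":0,"ay":0,"az":-5,"gripper":1},{"x":0,"y":0,"z":0.5,"ax":0,"ay":0,"az":-5,"gripper":1},{"x":0,"y":0,"z":0,"ax":0,"ay":0,"az":-5,"gripper":1},{"x":0,"y":0,"z":0,"ax":0,"ay":0,"az":0,"gripper":1},{"x":0,"y":0,"z":0,"ax":0,"ay":0,"az":0,"gripper":1}]'

```text
clock: 19.17
position: [544.7, 210.0, 198.3]
ee_rot: [0.978, 0.209, 0.0, -0.0]
contact_force: [-0.4, -0.7, 0.2]
gripper_width: 8.3
grasp_force: 58.9
```

```bash
python3 st.py; python3 - <<'E'
from h import *
m,im,d=shot('wrist'); s=arm.read_state(); np.savez('/tmp/w6.npz',d=d,im=im,pos=s['position'],q=s['ee_rot'],**{k:np.array(v) for k,v in m.items()})
cv2.imwrite('pics/w6.png',cv2.resize(im[220:400,220:400,::-1],(600,600),interpolation=cv2.INTER_CUBIC))
E
```

```text
(array([544.74, 210.  , 198.29]), np.float64(24.08), array([0.02, 0.01])) [-0.37 -0.67  0.16] [0.035 0.012 0.059] j6 0.068 8.3
```

View pics/w6.png

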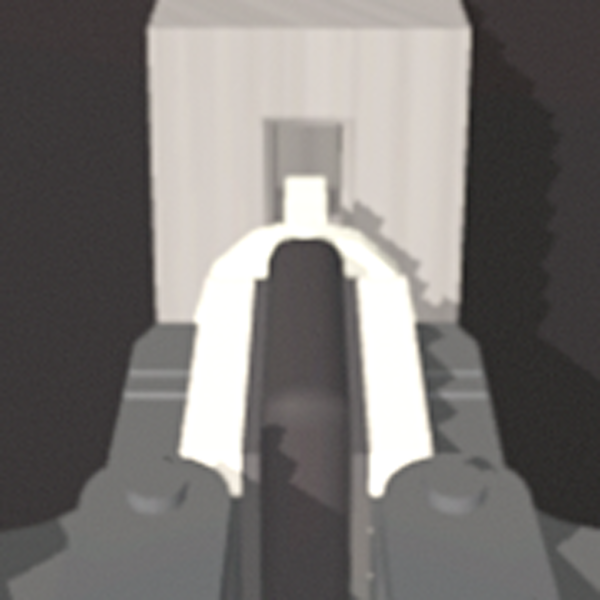

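The bit (columns 284–326, far end at row 177) hangs centred over the well, which spans columns 264–350 with its far end at row 118.

```bash
python3 - <<'E'
from h import *
z=dict(np.load('/tmp/w6.npz')); Rm=R.from_quat(z['q'])
f=lambda c,zz: Rm.inv().apply(at_z(z,[[220+c[0]*.3,220+c[1]*.3]],zz)-z['pos'])[0,:2].round(2)
w=f((307,118),152); b=f((305,177),162.9)
print('well centre',w-[10.5,0],'key centre',b-[8,0])
E
```

```text
well centre [-0.15  0.25] key centre [-2.01 -0.04]
```

send_rows --targets '[{"x":0.1,"y":0.02,"z":0.4,"ax":0,"ay":0,"az":0,"gripper":1},{"x":0,"y":0,"z":0.4,"ax":0,"ay":0,"az":0,"gripper":1},{"x":0,"y":0,"z":0.2,"ax":0,"ay":0,"az":0,"gripper":1},{"x":0,"y":0,"z":0.2,"ax":0,"ay":0,"az":0,"gripper":1},{"x":0,"y":0,"z":0.1,"ax":0,"ay":0,"az":0,"gripper":1}]'

```text
clock: 19.63
position: [545.4, 209.9, 184.3]
ee_rot: [0.978, 0.209, -0.0, 0.0]
contact_force: [-1.1, -0.4, 0.1]
gripper_width: 8.1
grasp_force: 58.9
```

send_rows --targets '[{"x":0,"y":0,"z":0.1,"ax":0,"ay":0,"az":0,"gripper":1},{"x":0,"y":0,"z":0.1,"ax":0,"ay":0,"az":0,"gripper":1},{"x":0,"y":0,"z":0,"ax":0,"ay":0,"az":0,"gripper":1}]'

```text
clock: 19.88
position: [545.5, 210.1, 182.6]
ee_rot: [0.978, 0.21, -0.0, 0.0]
contact_force: [0.1, -0.4, -0.3]
gripper_width: 8.1
grasp_force: 58.9
```

```bash
python3 st.py
```

```text
(array([545.51, 210.06, 182.62]), np.float64(24.19), array([-0.02, -0.01])) [ 0.11 -0.41 -0.32] [-0.026  0.004 -0.065] j6 -0.001 8.1
```

send_rows --targets '[{"x":0,"y":0,"z":0.3,"ax":0,"ay":0,"az":0,"gripper":1},{"x":0,"y":0,"z":0.3,"ax":0,"ay":0,"az":0,"gripper":1},{"x":0,"y":0,"z":0.3,"ax":0,"ay":0,"az":0,"gripper":1},{"x":0,"y":0,"z":0.3,"ax":0,"ay":0,"az":0,"gripper":1},{"x":0,"y":0,"z":0.3,"ax":0,"ay":0,"az":0,"gripper":1}]'

```text
clock: 20.3
position: [545.5, 210.1, 167.4]
ee_rot: [0.978, 0.21, -0.0, 0.0]
contact_force: [-0.3, -0.8, -0.6]
gripper_width: 8.2
grasp_force: 58.9
```

send_rows --targets '[{"x":0,"y":0,"z":0.2,"ax":0,"ay":0,"az":0,"gripper":1},{"x":0,"y":0,"z":0.1,"ax":0,"ay":0,"az":0,"gripper":1},{"x":0,"y":0,"z":0,"ax":0,"ay":0,"az":0,"gripper":1}]'

```text
clock: 20.55
position: [545.5, 210.1, 164.5]
ee_rot: [0.978, 0.21, -0.0, 0.0]
contact_force: [-0.5, -0.4, -1.1]
gripper_width: 8.0
grasp_force: 58.9
```

```bash
python3 st.py
```

```text
(array([545.47, 210.07, 164.47]), np.float64(24.2), array([-0.03, -0.02])) [-0.48 -0.36 -1.13] [-0.031 -0.029  0.008] j6 -0.0 8.0
```

send_rows --targets '[{"x":0,"y":0,"z":0.05,"ax":0,"ay":0,"az":0,"gripper":1},{"x":0,"y":0,"z":0.05,"ax":0,"ay":0,"az":0,"gripper":1},{"x":0,"y":0,"z":0.03,"ax":0,"ay":0,"az":0,"gripper":1},{"x":0,"y":0,"z":0,"ax":0,"ay":0,"az":0,"gripper":1}]'

```text
clock: 20.88
position: [545.6, 210.1, 163.6]
ee_rot: [0.978, 0.21, 0.0, -0.0]
contact_force: [0.0, -0.3, -0.7]
gripper_width: 8.2
grasp_force: 58.9
```

send_rows --targets '[{"x":0,"y":0,"z":0.04,"ax":0,"ay":0,"az":0,"gripper":1},{"x":0,"y":0,"z":0,"ax":0,"ay":0,"az":0,"gripper":1},{"x":0,"y":0,"z":0,"ax":0,"ay":0,"az":0,"gripper":1}]'

```text
clock: 21.13
position: [545.7, 210.2, 163.5]
ee_rot: [0.978, 0.21, 0.0, -0.0]
contact_force: [-0.7, 0.3, 1.3]
gripper_width: 8.1
grasp_force: 59.3
```

send_rows --targets '[{"x":0,"y":0,"z":0.04,"ax":0,"ay":0,"az":0,"gripper":1},{"x":0,"y":0,"z":0,"ax":0,"ay":0,"az":0,"gripper":1},{"x":0,"y":0,"z":0,"ax":0,"ay":0,"az":0,"gripper":1}]'

```text
clock: 21.38
position: [545.7, 210.2, 163.4]
ee_rot: [0.978, 0.21, 0.0, -0.0]
contact_force: [-2.5, -0.2, 6.0]
gripper_width: 7.9
grasp_force: 59.7
```

send_rows --targets '[{"x":0,"y":0,"z":-0.03,"ax":0,"ay":0,"az":0,"gripper":1},{"x":0,"y":0,"z":0,"ax":0,"ay":0,"az":0,"gripper":0.5},{"x":0,"y":0,"z":0,"ax":0,"ay":0,"az":0,"gripper":0.3},{"x":0,"y":0,"z":0,"ax":0,"ay":0,"az":0,"gripper":0},{"x":0,"y":0,"z":0,"ax":0,"ay":0,"az":0,"gripper":0}]'

```text
clock: 21.8
position: [545.5, 210.1, 162.5]
ee_rot: [0.978, 0.21, -0.0, 0.0]
contact_force: [-0.1, 0.3, -0.0]
gripper_width: 42.9
grasp_force: 0.0
```

send_rows --targets '[{"x":0,"y":0,"z":0,"ax":0,"ay":0,"az":0,"gripper":0},{"x":0,"y":0,"z":-1.5,"ax":0,"ay":0,"az":0,"gripper":0},{"x":0,"y":0,"z":-2.5,"ax":0,"ay":0,"az":0,"gripper":0},{"x":0,"y":0,"z":-2.5,"ax":0,"ay":0,"az":0,"gripper":0},{"x":0,"y":0,"z":-2.5,"ax":0,"ay":0,"az":0,"gripper":-1}]'

```text
clock: 22.22
position: [545.4, 210.0, 253.7]
ee_rot: [0.978, 0.21, -0.0, 0.0]
contact_force: [1.2, 0.5, 1.0]
gripper_width: 53.0
grasp_force: 0.0
```

send_rows --targets '[{"x":0,"y":0,"z":0,"ax":0,"ay":0,"az":0,"gripper":-1},{"x":0,"y":0,"z":0,"ax":0,"ay":0,"az":0,"gripper":-1},{"x":0,"y":0,"z":0,"ax":0,"ay":0,"az":0,"gripper":-1}]'

```text
clock: 22.47
position: [545.1, 210.0, 252.3]
ee_rot: [0.978, 0.21, -0.001, -0.0]
contact_force: [-0.1, 0.6, 0.4]
gripper_width: 85.5
grasp_force: 0.0
```

```bash
python3 st.py; python3 - <<'E'
from h import *
m,im,d=shot('wrist'); save(im,'w7.png')
u,v,P=cloud(m,d)
for lo,hi in ((149,154.5),(155,158),(190,197)):
    s=P[(P[:,2]>lo)&(P[:,2]<hi)&(P[:,1]>150)&(P[:,1]<280)&(P[:,0]<600)&(v<330)]
    if len(s)>9: print(lo,hi,len(s),cv2.minAreaRect(s[:,:2].astype(np.float32)),np.median(s[:,2]))
E
```

```text
(array([545.08, 209.98, 252.26]), np.float64(24.19), array([-0.07, -0.01])) [-0.15  0.56  0.38] [0.02  0.014 0.016] j6 0.0 85.5
149 154.5 4244 ((543.7456665039062, 209.06674194335938), (50.9896354675293, 44.1299934387207), 23.839061737060547) 152.4112748329972
155 158 718 ((544.8224487304688, 209.75364685058594), (23.65256118774414, 25.23293685913086), 23.732810974121094) 156.45704298015954
190 197 907 ((544.4329833984375, 209.34982299804688), (27.515073776245117, 9.171394348144531), 23.920452117919922) 193.83225771758777
```

View pics/w7.png

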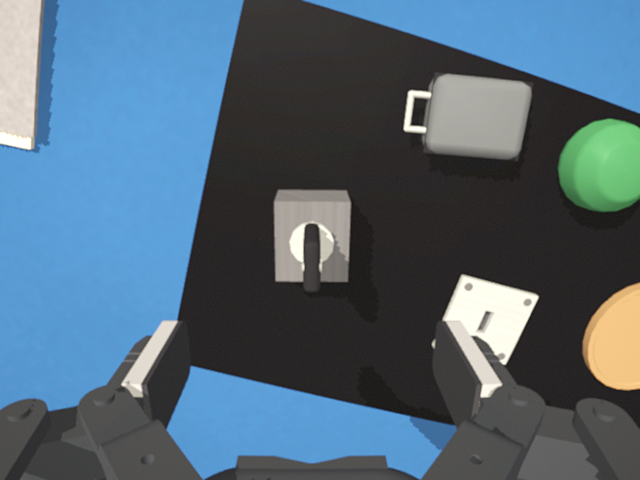

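The key stands fully down in its stand at (312,245): its collar top reads 156.5 mm and its head top 194 mm, as at the start. The slot at (487,320) is in line with the plate, and the bystanders I can see look undisturbed.

```bash
python3 -c "
from bench import arm
print(arm.job_done())"
```

```text
the job is handed in; nothing more can be done
None
```

I locked the cabinet (key turned clockwise to its stop, then fully home), put the key back fully down in its stand, and handed the job in at about 22.5 s; no verdict came back.

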